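Undo the child-safe bolt of the larger box

ROBOT

A 6-joint arm with a two-finger parallel gripper is mounted at the origin on a cart in front of the work surface, level with it; the furniture and walls round the work are solid. World frame = base frame: x ahead of the robot, y to its left, z up, the work surface at z = 0. Lengths are in m, angles in rad, forces in N, time in s.
With the tool pointing down it reaches from about 0.25 to 0.725 m from the base axis. Payload 4 kg.
Tool frame: the origin (TCP) lies on the front face of the gripper's body, between the roots of the fingers; the fingertips stand 73 mm ahead of it and the grasp point (between the pads) lies 54 mm ahead of it; z points along the fingers, y is the line along which they close (so a half turn about z gives the same grasp; the last joint's range is limited). The gripper opens to 85 mm and grips with 20 to 120 N. Pads are 22 mm wide; open, the fingers measure 114 mm over their backs; the gripper's body (76 mm by 85 mm) begins 54 mm behind the grasp point. The pads swing forward as they close: fully open they stand 13 mm farther back than shut.
Start: joints at [1.155, 0.241, 0.005, 1.335, 0, 1.571], TCP at [0.202, 0.457, 0.304] pointing down, gripper open.
Joint ranges: [-2.72, 2.72], [-1.05, 1.87], [-1.09, 1.28], [-1.99, 2.15], [-1.42, 1.44], [-3.14, 3.14]. Speed limits (rad/s): [2.79, 2.79, 3.14, 3.14, 3.14, 3.14].

INTERFACE

Orientations are given as a unit quaternion [x, y, z, w].
In Python, from workcell import bot gives the robot as it stands. The module is installed in compiled form; this text tells all that it offers.
- The arm moves only by the tool step_arm, never from a script. Its argument "rows" is a list of rows, each a list of 2 entries, a list of its own where there are three numbers: the shift along the tool's x, y, z in mm, then the turn about the tool's z in degrees. A call has 1 to 12 rows; each row is the pose to reach, as a shift and turn from the pose commanded when the call began, along the tool's axes at that moment; what a row does not reach only later rows make up. A row lasts 1/8 s, in which the tool goes at most 62.5 mm and 10.7 degrees, less where a joint would pass 70% of its speed; a pose out of reach is approached as far as the arm can. A call with a gripper value outside its range is refused whole. "claw" is the gripper's target within -1 to 1 (shut at 1, half-way at 0, fully open at -1), set as the call begins (left out, the last holds). The fingers move at their own pace and stop on an object; the grip force is fixed at half the most. Time passes only in rows, so rows that repeat a pose let the fingers close. It gives the time, the measured TCP pose, the force, the opening and the grip force at its end, in the units of the state.
- bot.get_obs(): the state, without advancing time (a new reading comes with each control period).
- bot.camera(name): name is "scene" or "top" or "wrist"; returns (picture, depth): 400x640x3 uint8, red, green, blue; 400x640 float32, m along the optical axis (not along the pixel's ray), 0 where there is no reading.
- bot.camera_params(name): a dict with "fx", "fy", "cx", "cy" (pixels), "pose" (4x4, takes a point from camera to world coordinates). Camera axes: x right, y up, looking along -z (the intrinsics and any distortion apply to the point x, -y, -z); pixel columns grow to the right and rows downward; lengths in m; the calibration is good to about 2 mm. A picture is of the moment at which its call begins: read the wrist's pose just before it. camera_params takes no time and is no camera call; for the wrist camera it gives the pose at the moment of the call.
- bot.job_done(): hands the job in; it is judged then, once.
Trained networks look in the newest picture that a camera, given by its name, has taken for a name from the list of things; names that differ only in an ending like _2 or _b are one class to them, and where a whole thing is asked for, a point or a joint stands for the part that bears it (a point fixed in the world has none). Each returns a list of dicts, best first, with "score" (0 to 1); they miss things now and then, are a little off and sometimes report something else, mostly with a low value. They report only what shows in the picture. A call takes as long as a camera call.
- bot.trace(target, camera): "pixels" (400x640 bool, what is visible of it) and "uv" ([column, row] in pixels, amid what is visible of it).
The state is a dict: "clock": time; "joint_pos": joint angles; "joint_vel": joint speeds; "tau": joint torques, N m; "eef_pos": TCP position; "tool_rot": TCP orientation; "ft_force": force on the tool from outside, world axes, zero at the start; "ft_torque": the same for the moment, N m; "grip_width": finger opening in m; "grasp_force": force on a finger pad.
Only numpy, scipy, OpenCV 4.12 (cv2) and the standard library are available. Lean on these libraries where they do the work, as an engineer would, in place of code of your own. Each camera call takes 0.05 s, during which the arm holds its last target. There are 200 camera calls.

TASK

Unfasten the larger of the two white boxes on the worktop: first slide its keeper (the crossbar with the round knob) fully clear of the bolt's tail, then draw the bolt by its flat upright plate fully back. Leave both undone, and leave the bolt of the smaller box as it is.

Things in the scene. Friction and masses are not known exactly. Their poses are not given: they have to be found in the camera images.
- large_box: Larger white plastic box, 130 (x) x 200 (y) x 60 mm high, fixed, left or right of the smaller box, turned up to 0.4 rad. Origin: centre of its underside; x points away from the robot, y left along its length, z up. On its flat lid slide two steel bars: the bolt (along y) and the keeper (along x), which lies behind the bolt's tail and blocks it. Bars and straps rise 14 mm above the lid at most.
- keeper_knob (a point): Centre of the top of the keeper's round steel knob: 20 mm across in its upper 20 mm, 16 mm below; top 44 mm above the lid. Shut, it is at x = 0 to -3 mm, y = -34 mm in the box's frame. It slides straight along the box's -x (towards the robot) to a firm stop at x = -35 mm and stays where left; friction about 2 N. The bolt is free once it has slid 20 mm.
- bolt_fin (a point): Centre of the top of the bolt's flat upright steel plate, 24 mm (box x) x 12 mm (box y), top 44 mm above the lid. Shut, it is at x = +30 mm, y = +27 to +30 mm in the box's frame. It slides straight along the box's -y (to the right) to a firm stop at y = -5 mm and stays where left; friction about 2 N. With the keeper shut it is blocked at y = +26 mm.
- small_bolt_fin (a point): Centre of the top of a like upright plate (24 x 12 mm, top 44 mm above the lid) on the only bolt of the smaller white box (100 x 130 x 45 mm high, fixed, no keeper). To be left alone.

How it is judged:
By the outcome, as a careful person would: the job done as asked, in the order asked, and still so for the second after the job is handed in, with the robot touching nothing.
It also fails if it takes over 40 s, if anything falls off the work surface, if the arm or the gripper's body presses on something with over 40 N, if the wrist force passes 120 N, or if a joint passes its speed limit or range.

## Working session

There is one attempt and no reset: what is moved stays moved. The work goes in short steps, Python scripts to look and compute and a tool call to move; the robot and the scene stay as the last step left them, time stands still between calls to the robot, and variables do not carry over. Pictures are saved under pics/ and viewed, at most 10 in all, crops included, and the job is handed in when it is done.

Besides the shell and the picture viewer there is one more tool, called after "Emit:" in YAML: its name, and indented under it one key for each argument. step_arm: Moves the arm, as the interface text tells. Its arguments: {"type":"object","properties":{"rows":{"type":"array"},"claw":{"type":"number"}},"required":["rows"]}

```bash
mkdir -p pics; cat > h.py <<'E'
import numpy as np,cv2
from workcell import bot
def pts(cam,depth,mask):
    p=bot.camera_params(cam);v,u=np.nonzero(mask&(depth>0));d=depth[v,u]
    P=np.c_[(u-p['cx'])/p['fx']*d,-(v-p['cy'])/p['fy']*d,-d]
    T=np.array(p['pose']);return P@T[:3,:3].T+T[:3,3]
def save(n,im): cv2.imwrite('pics/'+n,im[:,:,::-1])
E
python3 - <<'E'
from h import *
o=bot.get_obs();print(o['clock'],o['eef_pos'],o['tool_rot'],o['ft_force'],o['grip_width'])
im,d=bot.camera('top');save('top0.png',im)
print({k:np.round(v,3) for k,v in bot.camera_params('top').items()})
for t in ['large_box','keeper_knob','bolt_fin','small_bolt_fin']:
    for r in bot.trace(t,'top')[:3]:
        P=pts('top',d,r['pixels']);print(t,round(r['score'],2),r['uv'],len(P),np.median(P,0).round(3),P.min(0).round(3),P.max(0).round(3), np.round(P[P[:,2]>P[:,2].max()-.006].mean(0),3))
E
```

```text
0.0 [0.20175572 0.45695889 0.30298047] [ 2.06415716e-01  9.78463794e-01 -1.05164541e-03 -2.25396477e-04] [-0.29941247 -0.32643886  0.78454885] 0.0855208272483313
{'fx': np.float64(444.245), 'fy': np.float64(444.245), 'cx': np.float64(319.746), 'cy': np.float64(198.266), 'pose': array([[-0.024,  0.992, -0.123,  0.439],
       [-1.   , -0.022,  0.017, -0.154],
       [ 0.014,  0.124,  0.992,  0.949],
       [ 0.   ,  0.   ,  0.   ,  1.   ]])}
large_box 0.59 [246.5, 190.3] 6520 [ 0.57  -0.022  0.06 ] [ 0.481 -0.136 -0.004] [0.679 0.109 0.107] [ 0.583 -0.031  0.104]
keeper_knob 0.75 [264.6, 185.7] 314 [ 0.573 -0.059  0.071] [ 0.549 -0.076  0.056] [ 0.604 -0.04   0.107] [ 0.561 -0.053  0.104]
bolt_fin 0.55 [236.6, 168.0] 376 [ 0.61  -0.007  0.071] [ 0.59  -0.05   0.058] [0.633 0.049 0.107] [ 0.609 -0.003  0.104]
small_bolt_fin 0.61 [362.7, 193.9] 217 [ 0.56  -0.251  0.056] [ 0.549 -0.289  0.044] [ 0.573 -0.23   0.092] [ 0.561 -0.253  0.089]
```

View pics/top0.png

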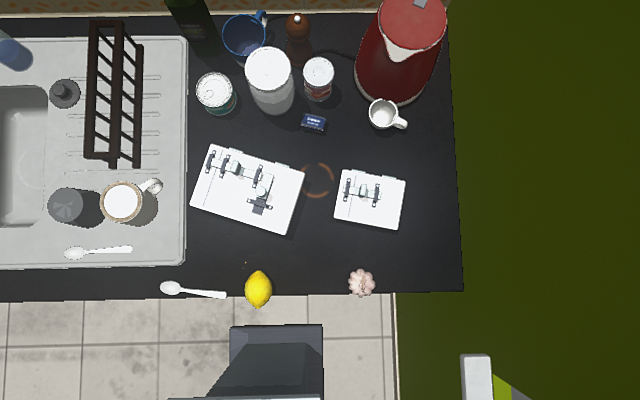

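The larger box is on the left at about (247,190), with its fin near (237,168) and its knob near (263,188). The smaller box is at (368,198). Next I'll fit the large box's frame.

```bash
python3 - <<'E'
from h import *
im,d=bot.camera('top')
save('crop.png',cv2.resize(im[135:245,180:320],None,fx=5,fy=5,interpolation=cv2.INTER_CUBIC))
M=bot.trace('large_box','top')[0]['pixels']
M=cv2.dilate(M.astype(np.uint8),np.ones((5,5)))>0
P=pts('top',d,M);L=P[(P[:,2]>.05)]
(c,s,a)=cv2.minAreaRect(L[:,:2].astype(np.float32));print('rect',c,s,a,np.median(L[:,2]))
b=cv2.boxPoints((c,s,a));e=[b[1]-b[0],b[2]-b[1]];e=max(e,key=np.linalg.norm);e=e/np.linalg.norm(e);e*=np.sign(e[1])
yaw=np.arctan2(-e[0],e[1]);R=np.array([[np.cos(yaw),-np.sin(yaw)],[np.sin(yaw),np.cos(yaw)]]);print('yaw',yaw)
H=P[P[:,2]>.085];q=(H[:,:2]-c)@R
for n,m in (('knob',q[:,1]<-.01),('fin',q[:,1]>-.01)):
    k=q[m];z=H[m,2];t=z>.099;print(n,len(k),'top',t.sum(),k[t].mean(0),k[t].min(0),k[t].max(0),z[t].mean(),H[m][t].mean(0))
print('pred knob world',np.array(c)+R@[-.0015,-.034],'fin',np.array(c)+R@[.03,.0285])
E
```

```text
rect (0.5744248032569885, -0.02184310555458069) (0.20430023968219757, 0.13802939653396606) 71.1122817993164 0.06005858675372533
yaw -0.32965267
knob 96 top 88 [-0.00286967 -0.0343999 ] [-0.01242866 -0.04378079] [ 0.00703599 -0.02470836] 0.1034316323370291 [ 0.5605739  -0.05346178  0.10343163]
fin 98 top 74 [0.0274919  0.02897599] [0.01599546 0.02353446] [0.03960498 0.03578573] 0.10279055699117741 [ 0.60981634 -0.00332686  0.10279056]
pred knob world [ 0.56199928 -0.0535268 ] fin [ 0.61203531 -0.00458912]
```

View pics/crop.png

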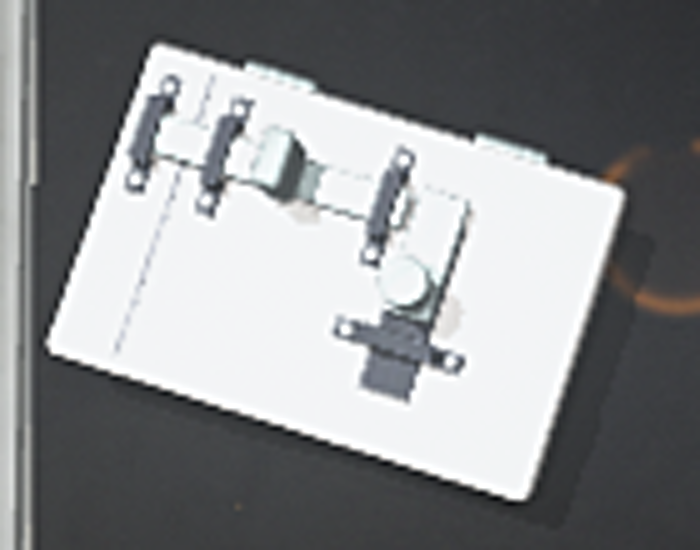

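The measured points fit the stated geometry: knob (-3,-34) and fin (27,29) in the box frame, tops at z of about 0.104, yaw -0.33. I'll go above the knob with the fingers closing along the box's y, so the same orientation serves the fin too.

Emit:
step_arm:
  rows:
    - [[-45,-27,0],0]
    - [[-95,-57,0],-1]
    - [[-145,-87,0],-2]
    - [[-195,-117,0],-3]
    - [[-245,-148,0],-5]
    - [[-295,-178,0],-5]
    - [[-345,-208,0],-5]
    - [[-395,-238,0],-5]
    - [[-445,-268,0],-5]
    - [[-490,-295,20],-5]
    - [[-534,-322,40],-5]
    - [[-534,-322,60],-5]
  claw: -1

```text
clock: 1.85
eef_pos: [0.5621, -0.0562, 0.2426]
tool_rot: [0.166, 0.986, -0.0, 0.0]
ft_force: [0.2, 0.3, 0.8]
grip_width: 0.0856
grasp_force: 0.0
```

```bash
cat >> h.py <<'E'
from scipy.spatial.transform import Rotation as Ro
def to(w):  # tool-axis shift in mm to world point w
    o=bot.get_obs();R=Ro.from_quat(o['tool_rot']).as_matrix()
    return o,(R.T@(np.array(w)-o['eef_pos'])*1000).round(1),R
E
python3 - <<'E'
from h import *
o,s,R=to([.5606,-.0535,.153]);print(o['clock'],o['eef_pos'],s,R.round(3).tolist(),np.degrees(np.arctan2(R[1,1],R[0,1])),o['joint_vel'].round(2))
E
```

```text
1.85 [ 0.56206204 -0.05618739  0.24258954] [ 2.3  2.1 89.6] [[-0.945, 0.327, 0.001], [0.327, 0.945, -0.001], [-0.001, -0.0, -1.0]] 70.89567003999531 [ 0.04  0.06 -0.34 -0.36  0.02  0.01]
```

Emit:
step_arm:
  rows:
    - [[0,0,0],0]
    - [[0,0,0],0]

```text
clock: 2.1
eef_pos: [0.5605, -0.0525, 0.2447]
tool_rot: [0.163, 0.987, 0.0, 0.0]
ft_force: [0.4, -0.3, -0.3]
grip_width: 0.0853
grasp_force: 0.0
```

```bash
python3 - <<'E'
from h import *
o,s,R=to([.5606,-.0535,.153]);print(o['clock'],o['eef_pos'],s)
im,d=bot.camera('wrist');save('w0.png',im)
for t in ['keeper_knob','bolt_fin']:
    for r in bot.trace(t,'wrist')[:2]:
        P=pts('wrist',d,r['pixels']);k=P[P[:,2]>.098];print(t,round(r['score'],2),r['uv'],len(k),k.mean(0).round(4),((k.min(0)+k.max(0))/2).round(4))
E
```

```text
2.1 [ 0.56046004 -0.05248007  0.2446571 ] [-0.4 -0.9 91.7]
keeper_knob 0.69 [316.9, 215.5] 536 [ 0.5617 -0.0528  0.1042] [ 0.5625 -0.053   0.1022]
bolt_fin 0.81 [391.6, 234.1] 463 [ 0.6104 -0.0032  0.1037] [ 0.6116 -0.0027  0.1022]
```

View pics/w0.png

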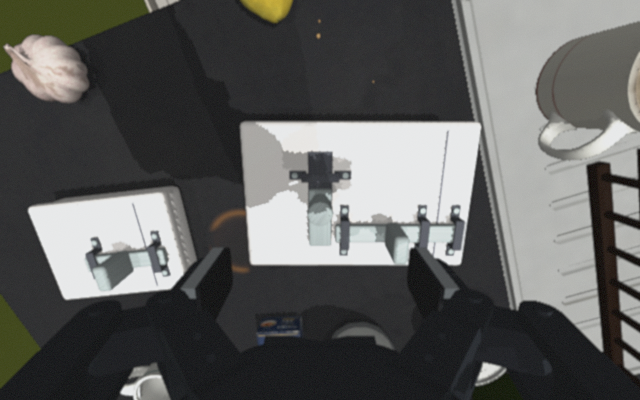

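The wrist view is square to the box, with the knob at about (318,205) between the fingers and the fin at (397,240). I'll descend and grip.

Emit:
step_arm:
  rows:
    - [[0,-1,30],0]
    - [[-1,-1,60],0]
    - [[-1,-1,80],0]
    - [[-1,-1,90],0]
    - [[-1,-1,91],0]
    - [[-1,-1,91],0]

```text
clock: 3.0
eef_pos: [0.5617, -0.0541, 0.1541]
tool_rot: [0.163, 0.987, 0.0, 0.001]
ft_force: [-1.2, 0.2, 1.1]
grip_width: 0.0854
grasp_force: 0.0
```

Emit:
step_arm:
  rows:
    - [[0,0,0],0]
    - [[0,0,0],0]
    - [[0,0,0],0]
    - [[0,0,0],0]
    - [[0,0,0],0]
    - [[0,0,0],0]
    - [[0,0,0],0]
    - [[0,0,0],0]
  claw: 1

```text
clock: 4.0
eef_pos: [0.5617, -0.0529, 0.1535]
tool_rot: [0.163, 0.987, 0.001, 0.001]
ft_force: [1.2, 5.0, 1.5]
grip_width: 0.0177
grasp_force: 58.5
```

Emit:
step_arm:
  rows:
    - [[4,0,0],0]
    - [[9,0,0],0]
    - [[14,0,0],0]
    - [[19,0,0],0]
    - [[24,0,0],0]
    - [[28,0,0],0]
    - [[31,0,0],0]
    - [[33,0,0],0]
    - [[33,0,0],0]

```text
clock: 5.12
eef_pos: [0.5311, -0.0424, 0.1535]
tool_rot: [0.163, 0.987, 0.001, 0.001]
ft_force: [3.6, 4.9, 0.9]
grip_width: 0.0178
grasp_force: 58.7
```

Emit:
step_arm:
  rows:
    - [[1,0,0],0]
    - [[2,0,0],0]
    - [[2,0,0],0]

```text
clock: 5.5
eef_pos: [0.5294, -0.0419, 0.1535]
tool_rot: [0.163, 0.987, 0.001, 0.002]
ft_force: [3.4, 4.7, 0.7]
grip_width: 0.0176
grasp_force: 58.7
```

Emit:
step_arm:
  rows:
    - [[2,0,0],0]
    - [[2,0,0],0]
    - [[2,0,0],0]
    - [[2,0,0],0]
    - [[2,0,0],0]
    - [[2,0,0],0]
    - [[2,0,-40],0]
    - [[2,0,-80],0]
    - [[0,0,-90],0]
    - [[0,0,-90],0]
    - [[0,0,-90],0]
  claw: -1

```text
clock: 6.88
eef_pos: [0.527, -0.0428, 0.2413]
tool_rot: [0.164, 0.987, -0.0, -0.001]
ft_force: [0.5, -0.2, -0.4]
grip_width: 0.0857
grasp_force: 0.0
```

```bash
python3 - <<'E'
from h import *
o,s,R=to([.6112,-.003,.153]);print(o['clock'],o['eef_pos'],s,o['grip_width'])
im,d=bot.camera('wrist');save('w1.png',im)
for t in ['keeper_knob','bolt_fin']:
    for r in bot.trace(t,'wrist')[:2]:
        P=pts('wrist',d,r['pixels']);k=P[P[:,2]>.098];print(t,round(r['score'],2),r['uv'],len(k),k.mean(0).round(4),((k.min(0)+k.max(0))/2).round(4))
E
```

```text
6.875 [ 0.52703591 -0.04277995  0.24133446] [-67.1  64.9  88.1] 0.08570645438132088
keeper_knob 0.74 [319.5, 220.3] 545 [ 0.529  -0.0419  0.1035] [ 0.5299 -0.0421  0.1021]
bolt_fin 0.69 [387.9, 273.1] 382 [ 0.6094 -0.0036  0.1031] [ 0.6105 -0.0037  0.1019]
```

View pics/w1.png

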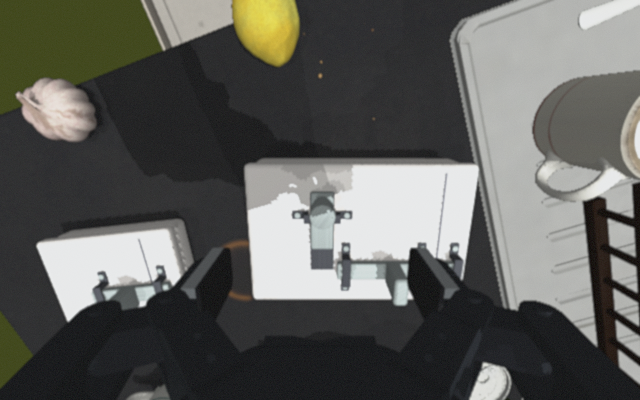

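The knob has moved about 34 mm to its stop, now at (320,205), clear of the tail. The fin is still shut at about (400,290). Next I'll move to the fin.

Emit:
step_arm:
  rows:
    - [[-25,24,0],0]
    - [[-50,48,0],0]
    - [[-66,64,0],0]
    - [[-66,64,20],0]
    - [[-66,64,50],0]
    - [[-66,64,75],0]
    - [[-66,64,87],0]
    - [[-66,64,87],0]
    - [[-66,64,87],0]

```text
clock: 8.15
eef_pos: [0.6117, -0.0036, 0.1569]
tool_rot: [0.164, 0.987, 0.0, 0.001]
ft_force: [-0.2, -0.1, -0.0]
grip_width: 0.0851
grasp_force: 0.0
```

Emit:
step_arm:
  rows:
    - [[0,0,0],0]
    - [[0,0,0],0]
    - [[0,0,0],0]
    - [[0,0,0],0]
    - [[0,0,0],0]
    - [[0,0,0],0]
    - [[0,0,0],0]
    - [[0,0,0],0]
    - [[0,0,0],0]
  claw: 1

```text
clock: 9.28
eef_pos: [0.6111, -0.0034, 0.1563]
tool_rot: [0.163, 0.987, 0.0, 0.0]
ft_force: [-2.1, 0.9, 5.0]
grip_width: 0.0105
grasp_force: 60.7
```

Emit:
step_arm:
  rows:
    - [[0,-4,0],0]
    - [[0,-9,0],0]
    - [[0,-14,0],0]
    - [[0,-19,0],0]
    - [[0,-24,0],0]
    - [[0,-28,0],0]
    - [[0,-31,0],0]
    - [[0,-32,0],0]
    - [[0,-32,0],0]

```text
clock: 10.4
eef_pos: [0.6008, -0.0338, 0.1563]
tool_rot: [0.163, 0.987, 0.0, 0.0]
ft_force: [-1.7, 2.8, 5.3]
grip_width: 0.0106
grasp_force: 60.9
```

Emit:
step_arm:
  rows:
    - [[0,-1,0],0]
    - [[0,-2,0],0]
    - [[0,-2,0],0]

```text
clock: 10.78
eef_pos: [0.6002, -0.0353, 0.1563]
tool_rot: [0.163, 0.987, 0.001, 0.0]
ft_force: [-1.3, 3.6, 5.4]
grip_width: 0.0102
grasp_force: 60.9
```

Emit:
step_arm:
  rows:
    - [[0,-1,0],0]
    - [[0,-2,0],0]
    - [[0,-2,0],0]

```text
clock: 11.15
eef_pos: [0.6002, -0.0356, 0.1562]
tool_rot: [0.163, 0.987, 0.002, 0.001]
ft_force: [0.3, 7.8, 4.3]
grip_width: 0.0104
grasp_force: 60.8
```

The bolt is at its stop: force is rising and there is no further travel. I'll release, retreat and check.

Emit:
step_arm:
  rows:
    - [[0,1,0],0]
    - [[0,1,0],0]
    - [[0,1,0],0]
    - [[0,1,0],0]
    - [[0,1,0],0]
    - [[0,1,0],0]
    - [[0,1,0],0]
    - [[0,1,-30],0]
    - [[0,1,-70],0]
    - [[0,1,-100],0]
    - [[0,1,-100],0]
    - [[0,1,-100],0]
  claw: -1

```text
clock: 12.65
eef_pos: [0.5993, -0.0366, 0.2551]
tool_rot: [0.164, 0.987, -0.0, -0.001]
ft_force: [-0.6, 0.3, -0.6]
grip_width: 0.0854
grasp_force: 0.0
```

```bash
python3 - <<'E'
from h import *
im,d=bot.camera('wrist');save('w2.png',im)
c=np.array([.5744,-.0218]);y=-.3297;R=np.array([[np.cos(y),-np.sin(y)],[np.sin(y),np.cos(y)]])
for t in ['keeper_knob','bolt_fin']:
    for r in bot.trace(t,'wrist')[:2]:
        P=pts('wrist',d,r['pixels']);k=P[P[:,2]>.098]
        if len(k): print(t,round(r['score'],2),r['uv'],len(k),k.mean(0).round(4),((k.mean(0)[:2]-c)@R).round(4))
print(bot.get_obs()['clock'],bot.get_obs()['ft_force'])
E
```

```text
keeper_knob 0.58 [285.3, 133.0] 580 [ 0.5295 -0.0418  0.103 ] [-0.036  -0.0335]
bolt_fin 0.9 [321.9, 198.5] 422 [ 0.5989 -0.0352  0.1025] [ 0.0275 -0.0048]
12.8 [1.46355462 0.57223506 0.19191302]
```

View pics/w2.png

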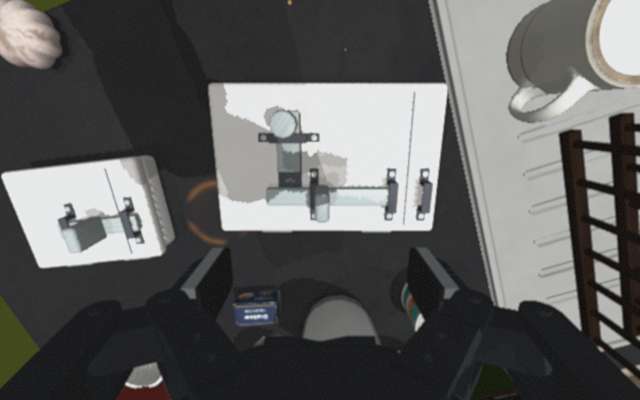

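The knob at (284,123) is at its stop, and the fin at (321,205) is fully back at y = -5 mm. The bolt is out of the left strap at (425,192), and the small box at (90,210) is untouched.

```bash
python3 -c "
from workcell import bot;print(bot.job_done())"
```

```text
the job is handed in; nothing more can be done
None
```

The larger box is unfastened: the keeper was slid to its stop first, then the bolt was drawn fully back to its stop. The smaller box was left alone, and the job was handed in at about 13 s.

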